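# Slide a freshly glued phone under the curing lamp and start it

## Robot

A 6-joint arm with a two-finger parallel gripper is mounted at the origin on the work surface. World frame = base frame: x ahead of the robot, y to its left, z up, the work surface at z = 0. Lengths are in m, angles in rad, forces in N, time in s.
With the tool pointing down it reaches from about 0.325 to 0.925 m from the base axis. Payload 3.1 kg.
Tool frame: the origin (TCP) lies midway between the tips of the shut fingers; the grasp point (between the pads) lies 19 mm behind it; z points along the fingers, y is the direction in which the jaws open and shut (so a half turn about z gives the same grasp; the last joint's range is limited). The gripper opens to 85 mm and grips with 20 to 120 N. Pads are 22 mm wide; open, the fingers measure 114 mm over their backs; the gripper's body (76 mm by 85 mm) begins 54 mm behind the grasp point. The pads swing forward as they close: fully open they stand 13 mm farther back than shut.
Start: joints at [-1.309, 0.217, 1.613, -0, 1.311, -0.112], TCP at [0.228, -0.582, 0.231] pointing down, gripper open.
Joint ranges: [-2.75, 2.75], [-0.78, 2.1], [0.31, 2.55], [-1.13, 4.27], [0.13, 2.63], [-2.58, 2.58]. Speed limits (rad/s): [2.79, 2.79, 3.14, 3.14, 3.14, 3.14].

## Interface

Orientations are given as [roll, pitch, yaw] about the fixed x, y, z axes, in that order (R = Rz(yaw) Ry(pitch) Rx(roll)).
In Python, from rig import monitor, viewer, close_job gives the robot as it stands.
- The arm moves only by the tool move_arm, never from a script. Its argument "plan" is a list of rows, each an object with "linear": the shift along the tool's x, y, z in cm, a list of three; "rot": the turn, a rotation vector about the tool's x, y, z in rad, a list of three; "fingers": the finger opening in cm, from 0 to 8.54. A call has 1 to 5 rows; each row shifts and turns the commanded pose from where the row before left it, along the tool's axes as they then stand; what a row does not reach is not made up. A row lasts 1/8 s, in which the tool goes at most 62.5 mm and 10.7 degrees, less where a joint would pass 70% of its speed; a pose out of reach is approached as far as the arm can. A call is refused whole if a number of a shift passes 6.25 or a number of a turn 0.188, either way. A call with a gripper value outside its range is refused whole. The fingers move at their own pace and stop on an object; "squeeze" is the grip in N (left out, the last holds). Time passes only in rows, so rows that do not move let the fingers close. It gives the time, the measured TCP pose, the force and the opening at its end, in the units of the state.
- monitor.get_obs(): the state, without advancing time (a new reading comes with each control period).
- viewer.grab_frame(name): name is "side" or "top"; returns a dict with "pixels" (420x560x3 uint8, red, green, blue), "depth" (420x560 float32, m along the optical axis (not along the pixel's ray), 0 where there is no reading), "fx", "fy", "cx", "cy" (pixels), "R" (3x3) and "t" (3): a world point X has camera coordinates R X + t. Camera axes: x right, y down, z forward; pixel columns grow to the right and rows downward; lengths in m; the calibration is good to about 2 mm. A picture is of the moment at which its call begins.
- close_job(): hands the job in, once; it reports no verdict.
The state is a dict: "t": time; "joint_positions": joint angles; "dq": joint speeds; "joint_torque": joint torques, N m; "tcp_pos": TCP position; "tool_rot": TCP orientation; "ft_force": force on the tool from outside, world axes, zero at the start; "ft_torque": the same for the moment, N m; "grip_width": finger opening in m.
Only numpy, scipy, OpenCV 4.12 (cv2) and the standard library are available. Lean on these libraries where they do the work, as an engineer would, in place of code of your own. Each camera call takes 0.05 s, during which the arm holds its last target.

## Task

The phone in the flat grey carrier has just had its new screen laid on and the glue is still wet: push the carrier along the mat, flat and gently, under the low white UV lamp until the whole screen lies squarely beneath the lamp, then press the button on top of the lamp to start the cure. Only push it, do not lift or tip it, do not touch the screen or let it shift or rub on the lamp, and leave the parts and tools lying around as they are.

Things in the scene. Friction and masses are not known exactly. Their poses are not given: they have to be found in the camera images.
- carrier: Flat grey slab (phone jig), 210 x 95 x 14 mm, about 0.4 kg, loose on the bench (z = 0). Origin: underside, below the middle of the phone let into it. +x = the end that enters the lamp first. The slab spans x -130 to +80 mm, y -47.5 to +47.5 mm. The phone's metal frame (138 mm along x, 67 mm along y) stands 3 mm proud, its top 17 mm above the bench.
- carrier_end (a point): Middle of the top edge of the carrier's plain end (the one beside the dark screw pad), the end to push: 130 mm behind the carrier's origin along its -x, 14 mm above the bench. The end face is flat, 95 mm wide, from the bench up to here.
- screen: The new screen: black panel 135 mm (x) by 64 mm (y) by 2.5 mm, lying on the phone's frame, held there by friction only. Origin: middle of its underside, at the start 17 mm straight above the carrier's origin, axes as the carrier's; its top is 19.5 mm above the bench.
- lamp: White UV lamp fixed to the bench like a low bridge: 170 mm along its x, 150 mm along y, 62 mm high. Origin: middle of its footprint at bench height. Between two side legs 14 mm thick a tunnel runs right through along x, 122 mm wide, its roof 26 mm above the bench (6.5 mm over the screen). The carrier starts outside the -x mouth, roughly in line, and goes in along +x.
- lamp_mouth (a point): Middle of the tunnel's floor at the mouth where the carrier goes in, 85 mm along -x from the lamp's origin; axes as the lamp's.
- switch (a joint): Round black push button on the lamp's top, pressed straight down: 0 = up, 0.006 m = fully down (about 4 N); it springs back when let go.
- switch_top (a point): Middle of the top face of that button, 28 mm across, on the lamp's top 52 mm along +x from the lamp's origin.
- tape: Grey tape roll lying flat, 92 mm outside, 72 mm inside diameter, 18 mm high; leave alone. Origin: centre of its underside.
- battery: Flat black phone battery, 92 x 38 x 4.5 mm, long side along its x; leave alone. Origin: centre of its underside.
- driver: Small red-handled screwdriver, 140 mm long, lying along its x; leave alone.
- flux: Small amber jar, 40 mm across, 36 mm high; leave alone. Origin: centre of its underside.
There are look-alikes about, which are no part of the job. Several things look just like the carrier: the one meant starts farthest to the robot's left.

How it is judged:
On the way, in this order (a step that is already met when the one before it is completed fails the run):
1. the whole screen lies squarely under the lamp (x of screen in the frame of lamp between -0.015 and 0.015 m and y of screen in the frame of lamp between -0.015 and 0.015 m and angle between the x axis of carrier and the x axis of lamp, either way round below 0.12 rad), for 0.2 s.
2. the lamp's button is pressed well down (value of joint switch above 0.0042 m), for 0.05 s.
At the end, for the whole second after the job is handed in: The screen's middle is within 15 mm of the lamp's middle along and across it, so all of the screen is under the hood, the carrier square to the lamp within 0.12 rad, the screen still in place on the phone, the button released after its press, all at rest (all of step 1 and distance between screen and carrier below 0.0185 m and value of joint switch below 0.002 m and linear speed of each of carrier, screen below 0.01 m/s); the robot touches nothing.
It fails at once if the carrier was lifted or tipped (more than 6 mm or 0.05 rad) (height (world z) of carrier above 0.006 m or angle between carrier's own z axis and vertical above 0.05 rad).
It fails at once if the screen shifted on the phone by more than about 4 mm, or was lifted (x of screen in the frame of carrier above 0.004 m or x of screen in the frame of carrier below -0.004 m or y of screen in the frame of carrier above 0.004 m or y of screen in the frame of carrier below -0.004 m or z of screen in the frame of carrier above 0.02 m).
It fails at once if the wet-glued screen was touched by the robot or rubbed on the lamp (contact force between screen and the fingers above 0.3 N or contact force between screen and the arm above 0.3 N or contact force between screen and lamp above 0.3 N).
It fails at once if the carrier was rammed against the lamp (over 15 N) (contact force between carrier and lamp above 15 N).
It fails at once if a bystander was moved by more than 15 mm (distance of any of tape, battery, driver, flux from where it was at the start of the episode above 0.015 m).
It also fails if it takes over 72 s, if anything falls off the work surface, if the arm or the gripper's body presses on something with over 40 N, if the wrist force passes 120 N, or if a joint passes its speed limit or range.

## Working session

There is one attempt and no reset: what is moved stays moved. The work goes in short steps, Python scripts to look and compute and a tool call to move; the robot and the scene stay as the last step left them, time stands still between calls to the robot, and variables do not carry over. Pictures are saved under pics/ and viewed, and the job is handed in when it is done.

Besides the shell and the picture viewer there is one more tool, called after "Call:" in YAML: its name, and indented under it one key for each argument. move_arm: Moves the arm, as the interface text tells. Its arguments: {"type":"object","properties":{"plan":{"type":"array"},"squeeze":{"type":"number"}},"required":["plan"]}

```bash
mkdir -p pics; ls
cat > h.py <<'E'
import numpy as np, cv2, json
from rig import monitor, viewer, close_job
def grab(n,f):
    d=viewer.grab_frame(n); cv2.imwrite(f'pics/{f}.png',d['pixels'][:,:,::-1]); np.savez(f'pics/{f}.npz',**d); return d
def load(f): return dict(np.load(f'pics/{f}.npz'))
def px2w(d,u,v,z=None):
    r=np.array([(u-d['cx'])/d['fx'],(v-d['cy'])/d['fy'],1.]); R=d['R'];t=d['t']
    c=-R.T@t; w=R.T@r
    if z is None:
        return c+w*d['depth'][int(round(v)),int(round(u))]
    return c+w*(z-c[2])/w[2]
def w2px(d,X):
    p=d['R']@np.array(X)+d['t']; return d['fx']*p[0]/p[2]+d['cx'],d['fy']*p[1]/p[2]+d['cy']
def crop(f,x0,y0,x1,y1,s,o):
    im=cv2.imread(f'pics/{f}.png')[y0:y1,x0:x1]; cv2.imwrite(f'pics/{o}.png',cv2.resize(im,None,fx=s,fy=s,interpolation=cv2.INTER_CUBIC))
E
python3 - <<'E'
from h import *
for n in('top','side'):
    d=grab(n,n+'0'); print(n,d['fx'],d['cx'],d['cy'],-d['R'].T@d['t']); print(d['R'].round(3))
print(monitor.get_obs())
E
```

```text
pics
top 545.8949720653427 276.89976529247247 206.59480704347334 [ 0.19073107 -0.05269609  1.62814179]
[[-0.027 -1.     0.   ]
 [-0.984  0.027 -0.179]
 [ 0.179 -0.005 -0.984]]
side 478.1801076319335 279.4296945091526 210.70342257260535 [0.06385471 0.81322917 1.06923393]
[[-0.906 -0.422 -0.01 ]
 [-0.299  0.659 -0.69 ]
 [ 0.298 -0.623 -0.723]]
{'t': 0.1, 'joint_positions': array([-1.30918206e+00,  2.17701893e-01,  1.61479337e+00,  4.47933437e-05,
        1.31133365e+00, -1.12195299e-01]), 'dq': array([ 0.00033322, -0.00227461, -0.00374603,  0.00029674,  0.00105687,
       -0.0015025 ]), 'joint_torque': array([-4.37287736e-04, -3.98075795e+01, -3.04968703e+01, -1.34031447e-04,
        4.26052749e-03,  3.28790588e-05]), 'tcp_pos': array([ 0.22806818, -0.58109555,  0.23007421]), 'tool_rot': array([-3.13937529e+00, -2.93368774e-04,  3.73797702e-01]), 'ft_force': array([0.1248776 , 0.54741439, 0.70423396]), 'ft_torque': array([ 0.01226731, -0.01378058, -0.00515467]), 'grip_width': 0.08557364007111347}
```

View pics/top0.png

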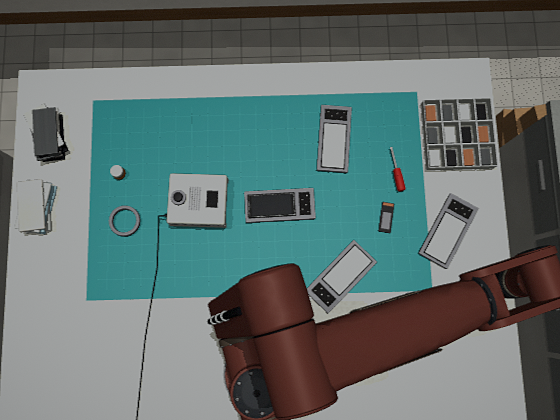

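View pics/side0.png

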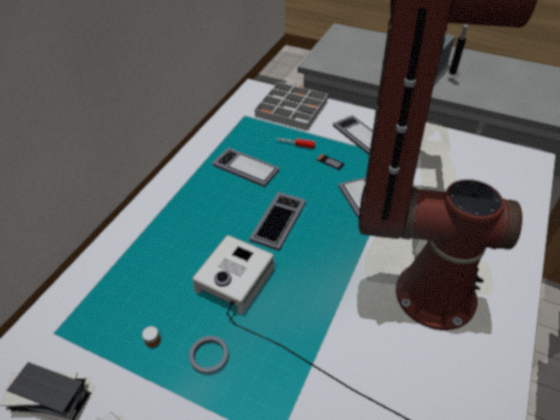

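The top view shows the carrier with the black screen at (280,205), its screw pad and plain end to the right at (315,204), and the lamp at (197,200) with its button at (178,198). I'll zoom in next.

Run:
```python
from h import *
crop('top0',155,160,325,245,4.7,'c1')
```

```text
(no output)
```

View pics/c1.png

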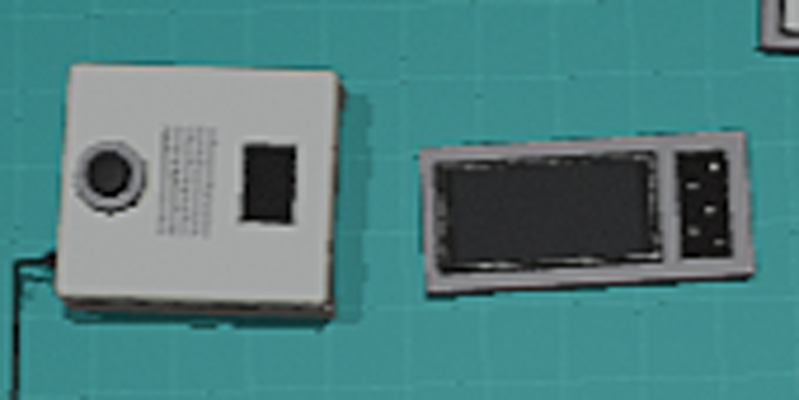

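```bash
cat >> h.py <<'E'
def fit(d,pts,local,x0):
    from scipy.optimize import least_squares
    P=np.array(pts)
    def f(p):
        c,s=np.cos(p[2]),np.sin(p[2]); 
        return np.concatenate([np.array(w2px(d,[p[0]+c*a-s*b,p[1]+s*a+c*b,z]))-q for (a,b,z),q in zip(local,P)])
    r=least_squares(f,x0); return r.x,r.fun.round(2)
E
python3 - <<'E'
from h import *
d=load('top0')
g=lambda L:[(155+(u+.5)/4.7-.5,160+(v+.5)/4.7-.5) for u,v in L]
# lamp local +x points to image left(+y world): order UL,UR,LR,LL ; up in image=+x world = lamp -y
lp,r=fit(d,g([(70,65),(340,72),(332,305),(57,298)]),[(.085,-.075,.062),(-.085,-.075,.062),(-.085,.075,.062),(.085,.075,.062)],[.3,.1,1.57])
print('lamp',lp,r)
cp,r=fit(d,g([(420,150),(745,133),(754,275),(428,293)]),[(.08,-.0475,.014),(-.13,-.0475,.014),(-.13,.0475,.014),(.08,.0475,.014)],[.3,-.05,1.57])
print('car',cp,r)
sp,r=fit(d,g([(437,163),(657,152),(660,257),(442,270)]),[(.0675,-.032,.0195),(-.0675,-.032,.0195),(-.0675,.032,.0195),(.0675,.032,.0195)],[.3,-.05,1.57])
print('scr',sp,r)
u,v=g([(108,173)])[0]; print('button',px2w(d,u,v,.068),px2w(d,u,v),px2w(d,280,205),px2w(d,205,190))
c,s=np.cos(lp[2]),np.sin(lp[2]); print('btn from fit',lp[:2]+.052*np.array([c,s]))
e=cp[:2]-.13*np.array([np.cos(cp[2]),np.sin(cp[2])]);print('end',e)
Rl=np.array([[c,s],[-s,c]]); print('car in lamp',Rl@(cp[:2]-lp[:2]),cp[2]-lp[2])
for q in [(70,65),(340,72),(332,305),(57,298)]:
    print(px2w(d,*g([q])[0],.062))
# phones pts near path: driver, battery, look alikes
print([px2w(d,*q,.01).round(3) for q in [(332,173),(372,245),(310,295),(318,168),(340,170)]])
E
```

```text
lamp [0.50478316 0.17173111 1.52118959] [ 0.04 -0.28  0.22 -0.51 -0.08  0.28 -0.17  0.47]
car [ 0.48848362 -0.04392287  1.59880232] [-0.09 -0.29  0.13 -0.42  0.34  0.34 -0.38  0.34]
scr [ 0.49009035 -0.04479294  1.59606805] [ 0.87  0.79 -1.11  0.82 -0.51 -0.57  0.74 -1.  ]
button [0.51206137 0.22775177 0.068     ] [0.50930726 0.22534806 0.08137194] [ 0.4879791  -0.07047259  0.01672445] [0.52952609 0.14812245 0.06559555]
btn from fit [0.50736166 0.22366714]
end [ 0.49212392 -0.17387189]
car in lamp [-0.21619693  0.00558599] 0.07761272750646575
[0.58307116 0.2530243  0.062     ]
[0.57396274 0.08376881 0.062     ]
[0.42648296 0.09030241 0.062     ]
[0.4354567  0.25986741 0.062     ]
[array([ 0.584, -0.232,  0.01 ]), array([ 0.361, -0.341,  0.01 ]), array([ 0.219, -0.151,  0.01 ]), array([ 0.601, -0.19 ,  0.01 ]), array([ 0.593, -0.257,  0.01 ])]
```

```bash
cat >> h.py <<'E'
from scipy.spatial.transform import Rotation as Ro
def rows(p0,y0,p1,y1,n,tool=None):
    "uniform world steps, tool down; prints rows (cm, rad)"
    s=(np.array(p1)-p0)/n; dy=(y1-y0)/n
    for i in range(n):
        R=Ro.from_euler('xyz',[np.pi,0,y0+i*dy]).as_matrix()
        print((R.T@s*100).round(2).tolist(),round(-dy,4))
E
python3 - <<'E'
from h import *
rows([.228,-.581,.230],.374,[.493,-.210,.12],1.6,10)
E
```

```text
[3.82, -2.49, 1.1] -0.1226
[4.1, -2.0, 1.1] -0.1226
[4.31, -1.48, 1.1] -0.1226
[4.46, -0.94, 1.1] -0.1226
[4.54, -0.39, 1.1] -0.1226
[4.56, 0.17, 1.1] -0.1226
[4.5, 0.72, 1.1] -0.1226
[4.38, 1.27, 1.1] -0.1226
[4.19, 1.79, 1.1] -0.1226
[3.94, 2.29, 1.1] -0.1226
```

Call:
move_arm:
  plan:
    - {"linear": [3.8,-2.5,1.1],"rot": [0,0,-0.1226],"fingers": 6}
    - {"linear": [4.1,-2.0,1.1],"rot": [0,0,-0.1226],"fingers": 6}
    - {"linear": [4.3,-1.5,1.1],"rot": [0,0,-0.1226],"fingers": 6}
    - {"linear": [4.5,-0.9,1.1],"rot": [0,0,-0.1226],"fingers": 6}
    - {"linear": [4.5,-0.4,1.1],"rot": [0,0,-0.1226],"fingers": 6}

```text
t: 0.72
tcp_pos: [0.3611, -0.3949, 0.1755]
tool_rot: [-3.141, -0.0, 0.991]
ft_force: [-0.1, 0.2, 0.7]
grip_width: 0.06
```

Call:
move_arm:
  plan:
    - {"linear": [4.6,0.2,1.1],"rot": [0,0,-0.1226],"fingers": 6}
    - {"linear": [4.5,0.7,1.1],"rot": [0,0,-0.1226],"fingers": 6}
    - {"linear": [4.4,1.3,1.1],"rot": [0,0,-0.1226],"fingers": 6}
    - {"linear": [4.2,1.8,1.1],"rot": [0,0,-0.1226],"fingers": 6}
    - {"linear": [3.9,2.3,1.1],"rot": [0,0,-0.1226],"fingers": 6}

```text
t: 1.35
tcp_pos: [0.4944, -0.2096, 0.1206]
tool_rot: [-3.141, -0.0, 1.604]
ft_force: [0.2, 0.2, 0.4]
grip_width: 0.0601
```

Call:
move_arm:
  plan:
    - {"linear": [0,0,0],"rot": [0,0,0],"fingers": 6}
    - {"linear": [0,0,0],"rot": [0,0,0],"fingers": 6}

```text
t: 1.6
tcp_pos: [0.4936, -0.2111, 0.121]
tool_rot: [-3.141, 0.0, 1.6]
ft_force: [-0.3, -0.3, -0.1]
grip_width: 0.0598
```

Run:
```python
from h import *
grab('side','side1');grab('top','top1');crop('side1',200,50,420,270,2.7,'c2')
o=monitor.get_obs();print(o['t'],o['tcp_pos'],o['tool_rot'],o['grip_width'],o['ft_force'])
```

```text
1.7 [ 0.4936108  -0.21203316  0.12151096] [3.14150669e+00 4.73393142e-04 1.59820046e+00] 0.059892525172597896 [-0.007946   -0.21313617  0.25006081]
```

View pics/c2.png

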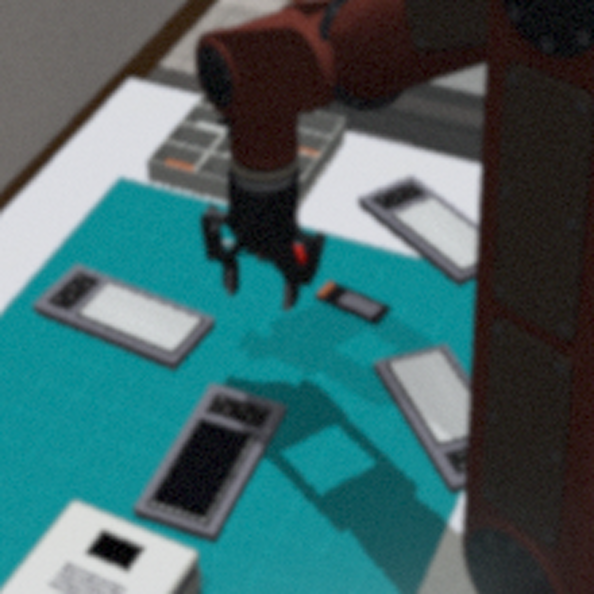

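View pics/top1.png

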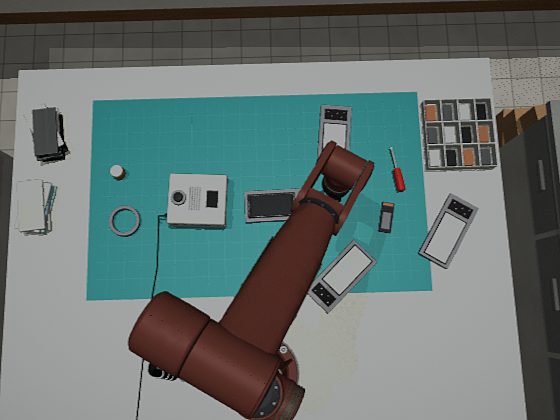

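The side crop shows both fingertips, at (231,292) and (289,305), behind the carrier's plain end and clear of the look-alikes.

Run:
```python
from h import *
d=load('side1')
for x in (-.037,.037):
  for z in (0,-.004,-.008,-.012):
    u,v=w2px(d,[.4936+x,-.212,.1215-z]); print(x,z,((u-200)*2.7,(v-50)*2.7))
for q in [(231,290),(231,287),(289,303),(289,298)]: print(px2w(d,200+q[0]/2.7,50+q[1]/2.7))
```

```text
-0.037 0 (np.float64(291.81158093714976), np.float64(309.783053593546))
-0.037 -0.004 (np.float64(291.9313414706816), np.float64(307.0544526773954))
-0.037 -0.008 (np.float64(292.0515848620645), np.float64(304.31485042102577))
-0.037 -0.012 (np.float64(292.1723140374206), np.float64(301.56418015622313))
0.037 0 (np.float64(231.4593099420188), np.float64(292.1166949112862))
0.037 -0.004 (np.float64(231.45767434513027), np.float64(289.39430179702657))
0.037 -0.008 (np.float64(231.45603225354472), np.float64(286.6610984896162))
0.037 -0.012 (np.float64(231.45438362850095), np.float64(283.9170204726081))
[ 0.52623426 -0.20117259  0.13439312]
[ 0.52637553 -0.20149007  0.13845108]
[ 0.45665031 -0.20257678  0.13874467]
[ 0.45922904 -0.20860985  0.14036376]
```

Call:
move_arm:
  plan:
    - {"linear": [0,0,3.0],"rot": [0,0,0],"fingers": 6}
    - {"linear": [0,0,4.0],"rot": [0,0,0],"fingers": 6}
    - {"linear": [0,0,3.0],"rot": [0,0,0],"fingers": 6}
    - {"linear": [0,0,1.3],"rot": [0,0,0],"fingers": 6}
    - {"linear": [0,0,0.2],"rot": [0,0,0],"fingers": 6}

```text
t: 2.33
tcp_pos: [0.4934, -0.2117, 0.006]
tool_rot: [-3.141, -0.0, 1.598]
ft_force: [0.3, 0.3, 0.4]
grip_width: 0.0598
```

Call:
move_arm:
  plan:
    - {"linear": [0,0,0.1],"rot": [0,0,0],"fingers": 6}
    - {"linear": [0,0,0.0],"rot": [0,0,0],"fingers": 6}

```text
t: 2.58
tcp_pos: [0.4951, -0.2118, 0.0067]
tool_rot: [3.139, 0.001, 1.6]
ft_force: [0.5, 1.1, -0.1]
grip_width: 0.0603
```

Run:
```python
from h import *
grab('side','side2');grab('top','top2');crop('side2',220,150,330,260,6,'c3')
o=monitor.get_obs();print(o['t'],o['tcp_pos'],o['tool_rot'],o['grip_width'],o['ft_force'])
d=load('side2');p=o['tcp_pos']
for x in(-.037,.037):
  for z in (0,.005,.01):
    u,v=w2px(d,[p[0]+x,p[1]+.011,z]);print(x,z,(u-220)*6,(v-150)*6)
```

```text
2.675 [ 0.49477703 -0.21152658  0.00636885] [3.13988119e+00 1.07915446e-03 1.59986215e+00] 0.05961873821715312 [-0.30932051 -0.84450971 -0.58898968]
-0.037 0 510.4582751007713 274.77408592480657
-0.037 0.005 510.73043677772193 268.0396665279471
-0.037 0.01 511.00389798834783 261.2730912269628
0.037 0 383.6424027615169 234.91531189450785
0.037 0.005 383.61294936742183 228.18373009814422
0.037 0.01 383.58335735563855 221.4204671887893
```

View pics/c3.png

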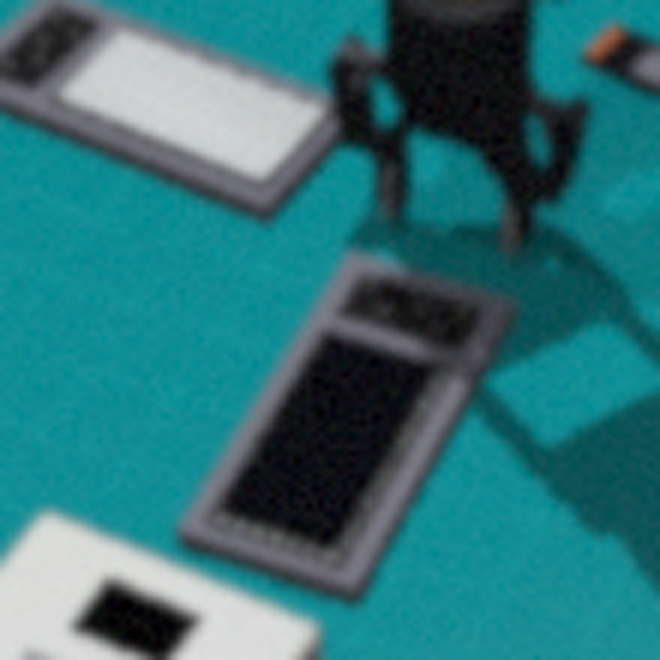

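Fingertips at about (390,225) and (513,255) in the crop. That is roughly 8–13 mm above the bench, too high to push the 14 mm face safely, so I'll lower in small steps while watching the force.

Call:
move_arm:
  plan:
    - {"linear": [0,0,0.3],"rot": [0,0,0],"fingers": 6}
    - {"linear": [0,0,0.1],"rot": [0,0,0],"fingers": 6}
    - {"linear": [0,0,0.0],"rot": [0,0,0],"fingers": 6}

```text
t: 3.05
tcp_pos: [0.4938, -0.2109, 0.0011]
tool_rot: [-3.141, -0.0, 1.6]
ft_force: [-0.3, -0.3, -0.5]
grip_width: 0.0603
```

Call:
move_arm:
  plan:
    - {"linear": [0,0,0.1],"rot": [0,0,0],"fingers": 6}
    - {"linear": [0,0,0.1],"rot": [0,0,0],"fingers": 6}
    - {"linear": [0,0,0.0],"rot": [0,0,0],"fingers": 6}

```text
t: 3.42
tcp_pos: [0.4939, -0.211, -0.0008]
tool_rot: [-3.141, -0.0, 1.6]
ft_force: [-0.8, -0.2, -0.4]
grip_width: 0.0602
```

Run:
```python
from h import *
grab('side','side3');crop('side3',220,150,330,260,6,'c4')
o=monitor.get_obs();print(o['t'],o['tcp_pos'],o['tool_rot'],o['grip_width'],o['ft_force'])
```

```text
3.475 [ 0.49390984 -0.21104541 -0.00079767] [-3.14144866e+00 -9.54477621e-05  1.59982918e+00] 0.05999516518673426 [ 0.07955502  0.56280247 -0.86479109]
```

View pics/c4.png

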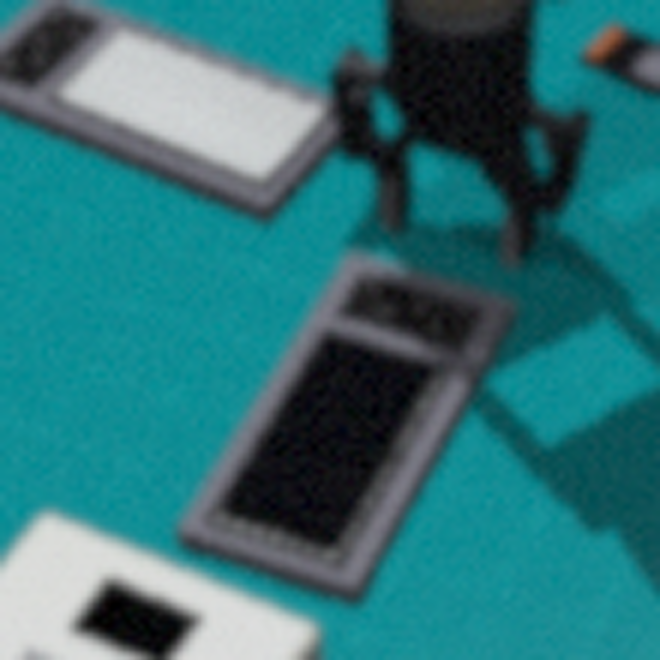

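Tips now at (395,232) and (513,266), about 3–6 mm above the bench, with no contact force. Approaching the end face.

Call:
move_arm:
  plan:
    - {"linear": [0.8,0,0],"rot": [0,0,0],"fingers": 6}
    - {"linear": [0.8,0,0],"rot": [0,0,0],"fingers": 6}
    - {"linear": [0.2,0,0],"rot": [0,0,0],"fingers": 6}
    - {"linear": [0.1,0,0],"rot": [0,0,0],"fingers": 6}
    - {"linear": [0.1,0,0],"rot": [0,0,0],"fingers": 6}

```text
t: 4.1
tcp_pos: [0.4935, -0.1911, -0.0006]
tool_rot: [3.141, 0.0, 1.6]
ft_force: [0.2, -0.0, 0.5]
grip_width: 0.0603
```

Call:
move_arm:
  plan:
    - {"linear": [0.1,0,0],"rot": [0,0,0],"fingers": 6}
    - {"linear": [0.1,0,0],"rot": [0,0,0],"fingers": 6}
    - {"linear": [0.1,0,0],"rot": [0,0,0],"fingers": 6}
    - {"linear": [0.1,0,0],"rot": [0,0,0],"fingers": 6}
    - {"linear": [0.1,0,0],"rot": [0,0,0],"fingers": 6}

```text
t: 4.72
tcp_pos: [0.4932, -0.186, -0.0007]
tool_rot: [3.142, -0.0, 1.6]
ft_force: [0.6, -0.2, -0.2]
grip_width: 0.0599
```

Call:
move_arm:
  plan:
    - {"linear": [0.1,0,0],"rot": [0,0,0],"fingers": 6}
    - {"linear": [0.1,0,0],"rot": [0,0,0],"fingers": 6}
    - {"linear": [0.1,0,0],"rot": [0,0,0],"fingers": 6}
    - {"linear": [0.1,0,0],"rot": [0,0,0],"fingers": 6}
    - {"linear": [0.1,0,0],"rot": [0,0,0],"fingers": 6}

```text
t: 5.35
tcp_pos: [0.4933, -0.1816, -0.0006]
tool_rot: [3.141, 0.001, 1.6]
ft_force: [0.4, -2.1, -0.9]
grip_width: 0.0598
```

Run:
```python
from h import *
grab('side','side4');crop('side4',190,170,320,310,4.2,'c5')
grab('top','top4');crop('top4',155,160,325,245,4.7,'c6')
o=monitor.get_obs();print(o['t'],o['tcp_pos'],o['tool_rot'],o['grip_width'],o['ft_force'])
```

```text
5.45 [ 0.49325124 -0.18138457 -0.00062464] [3.14120877e+00 5.88146439e-04 1.59992371e+00] 0.05980684922028031 [ 0.04090587 -2.65864447 -1.9956958 ]
```

View pics/c5.png

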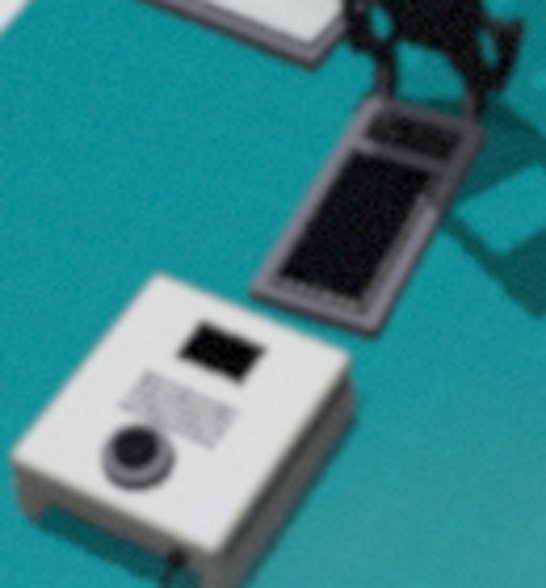

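View pics/c6.png

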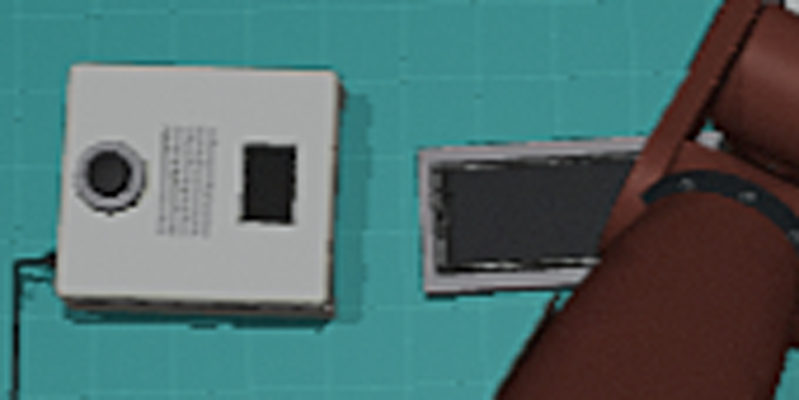

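```bash
cat >> h.py <<'E'
LP=np.array([0.50478316,0.17173111,1.52118959])
def tolamp(p,yaw):
    c,s=np.cos(LP[2]),np.sin(LP[2]); return np.array([[c,s],[-s,c]])@(np.array(p)[:2]-LP[:2]), yaw-LP[2]
def fromlamp(q):
    c,s=np.cos(LP[2]),np.sin(LP[2]); return LP[:2]+np.array([[c,-s],[s,c]])@np.array(q)
E
python3 - <<'E'
from h import *
o=monitor.get_obs(); q,y=tolamp(o['tcp_pos'],1.6); print(q,y)
d=load('top4')
g=lambda L:[(155+(u+.5)/4.7-.5,160+(v+.5)/4.7-.5) for u,v in L]
cp,r=fit(d,g([(419,150),(427,296)]),[(.08,-.0475,.014),(.08,.0475,.014)],[.3,-.05,1.57]);print(cp,r,tolamp(cp,cp[2]))
# plan waypoints in lamp frame
xs=np.concatenate([[0],np.cumsum([.1,.2,.3,.4,.4,.5,.5,.5,.5,.5,.5,.4,.3,.2,.1])])
X=xs[-1];print(X)
P=[];
for x in xs: P.append((q[0]+x/100,q[1]*(1-x/100/.09),y*(1-x/X)))
for a,b in zip(P[:-1],P[1:]):
    dx,dy=(b[0]-a[0])*100,(b[1]-a[1])*100; c,s=np.cos(a[2]),np.sin(a[2])
    print('lin',round(c*dx+s*dy,3),round(-(-s*dx+c*dy),3),'rz',round(-(b[2]-a[2]),4))
E
```

```text
[-0.35325312 -0.005992  ] 0.07881041
[ 0.48831858 -0.04395047  1.60799046] [ 0.    0.01 -0.   -0.01] (array([-0.21623268,  0.00574945]), np.float64(0.08680086566367406))
5.4
lin 0.1 0.001 rz 0.0015
lin 0.2 0.002 rz 0.0029
lin 0.301 0.002 rz 0.0044
lin 0.401 0.001 rz 0.0058
lin 0.401 -0.001 rz 0.0058
lin 0.501 -0.004 rz 0.0073
lin 0.501 -0.008 rz 0.0073
lin 0.501 -0.011 rz 0.0073
lin 0.501 -0.015 rz 0.0073
lin 0.501 -0.019 rz 0.0073
lin 0.501 -0.022 rz 0.0073
lin 0.4 -0.021 rz 0.0058
lin 0.3 -0.017 rz 0.0044
lin 0.2 -0.012 rz 0.0029
lin 0.1 -0.007 rz 0.0015
```

Call:
move_arm:
  plan:
    - {"linear": [0.1,0,0],"rot": [0,0,0],"fingers": 6}
    - {"linear": [0.2,0,0],"rot": [0,0,0.004],"fingers": 6}
    - {"linear": [0.3,0,0],"rot": [0,0,0.006],"fingers": 6}
    - {"linear": [0.4,0,0],"rot": [0,0,0.007],"fingers": 6}
    - {"linear": [0.4,0,0],"rot": [0,0,0.008],"fingers": 6}

```text
t: 6.08
tcp_pos: [0.4927, -0.1668, -0.0007]
tool_rot: [-3.141, 0.0, 1.575]
ft_force: [-0.8, -2.6, -0.5]
grip_width: 0.0601
```

Call:
move_arm:
  plan:
    - {"linear": [0.4,0,0],"rot": [0,0,0.008],"fingers": 6}
    - {"linear": [0.4,-0.01,0],"rot": [0,0,0.008],"fingers": 6}
    - {"linear": [0.4,-0.01,0],"rot": [0,0,0.008],"fingers": 6}
    - {"linear": [0.4,-0.01,0],"rot": [0,0,0.008],"fingers": 6}
    - {"linear": [0.4,-0.02,0],"rot": [0,0,0.008],"fingers": 6}

```text
t: 6.7
tcp_pos: [0.4926, -0.1469, -0.0007]
tool_rot: [3.142, 0.0, 1.534]
ft_force: [0.1, -3.7, -0.5]
grip_width: 0.0598
```

Call:
move_arm:
  plan:
    - {"linear": [0.4,-0.02,0],"rot": [0,0,0.007],"fingers": 6}
    - {"linear": [0.3,-0.02,0],"rot": [0,0,0.005],"fingers": 6}
    - {"linear": [0.2,-0.01,0],"rot": [0,0,0.002],"fingers": 6}
    - {"linear": [0.1,0,0],"rot": [0,0,0],"fingers": 6}

```text
t: 7.2
tcp_pos: [0.4926, -0.137, -0.0007]
tool_rot: [3.141, -0.0, 1.521]
ft_force: [-0.1, -2.5, -0.7]
grip_width: 0.0601
```

Run:
```python
from h import *
grab('side','side5');crop('side5',190,170,320,310,4.2,'c7')
grab('top','top5');crop('top5',155,160,325,245,4.7,'c8')
o=monitor.get_obs();print(o['t'],o['tcp_pos'],o['tool_rot'],o['grip_width'],o['ft_force'],tolamp(o['tcp_pos'],o['tool_rot'][2]))
```

```text
7.3 [ 0.49254173 -0.13689627 -0.00069272] [ 3.14147274e+00 -3.68220952e-04  1.52053244e+00] 0.05989439314116993 [-0.49799198 -1.64441871 -0.13276689] (array([-0.30885472, -0.00307734]), np.float64(-0.0006571466900653355))
```

View pics/c7.png

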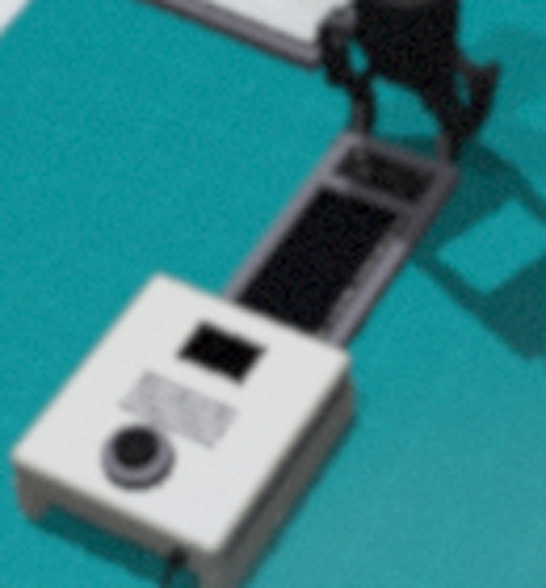

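View pics/c8.png

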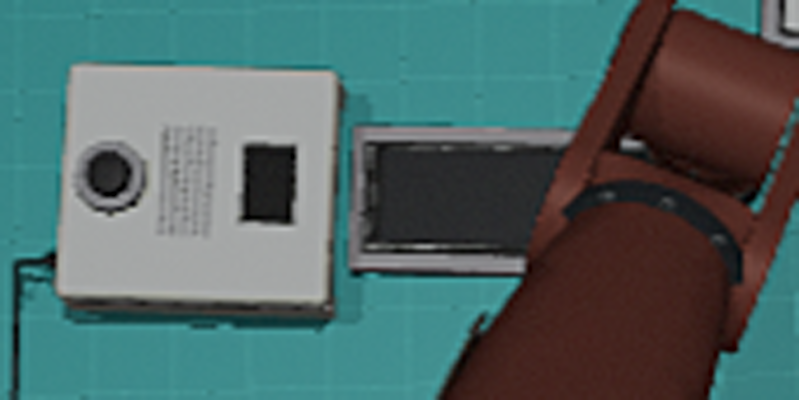

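The top crop shows the carrier nearly parallel to the lamp, with its front corners at (354,127) and (350,271), just outside the mouth. Fitting now.

Run:
```python
from h import *
d=load('top5')
g=lambda L:[(155+(u+.5)/4.7-.5,160+(v+.5)/4.7-.5) for u,v in L]
cp,r=fit(d,g([(354,127),(350,271)]),[(.08,-.0475,.014),(.08,.0475,.014)],[.4,.05,1.57]);print(cp,r,tolamp(cp,cp[2]))
P=[px2w(d,*q,.014) for q in g([(354,127),(575,133),(350,271),(528,274)])]
for a,b in((0,1),(2,3)):
    v=P[a]-P[b]; print(np.arctan2(v[1],v[0])-LP[2], tolamp(P[a],0)[0],tolamp(P[b],0)[0])
```

```text
[4.99100351e-01 1.22663892e-03 1.53201322e+00] [ 0.   -0.18 -0.    0.18] (array([-0.17057651, -0.00277888]), np.float64(0.010823631241002607))
-0.0053075110282501115 [-0.09008232 -0.04883929] [-0.23238908 -0.04808399]
0.005375447293044067 [-0.09108066  0.04503633] [-0.2045129   0.04442657]
```

Call:
move_arm:
  plan:
    - {"linear": [0.1,0,0],"rot": [0,0,0],"fingers": 6}
    - {"linear": [0.2,0,0],"rot": [0,0,0],"fingers": 6}
    - {"linear": [0.3,-0.01,0],"rot": [0,0,0],"fingers": 6}
    - {"linear": [0.4,-0.01,0],"rot": [0,0,0],"fingers": 6}
    - {"linear": [0.5,-0.01,0],"rot": [0,0,0],"fingers": 6}

```text
t: 7.92
tcp_pos: [0.4929, -0.1218, -0.0007]
tool_rot: [-3.142, -0.0, 1.521]
ft_force: [0.4, -3.2, -0.1]
grip_width: 0.0598
```

Call:
move_arm:
  plan:
    - {"linear": [0.5,-0.01,0],"rot": [0,0,0],"fingers": 6}
    - {"linear": [0.5,-0.01,0],"rot": [0,0,0],"fingers": 6}
    - {"linear": [0.5,-0.01,0],"rot": [0,0,0],"fingers": 6}
    - {"linear": [0.5,-0.01,0],"rot": [0,0,0],"fingers": 6}
    - {"linear": [0.5,-0.01,0],"rot": [0,0,0],"fingers": 6}

```text
t: 8.55
tcp_pos: [0.4937, -0.0967, -0.0007]
tool_rot: [3.142, 0.0, 1.521]
ft_force: [1.2, -3.2, 0.3]
grip_width: 0.0597
```

Call:
move_arm:
  plan:
    - {"linear": [0.5,-0.01,0],"rot": [0,0,0],"fingers": 6}
    - {"linear": [0.5,-0.01,0],"rot": [0,0,0],"fingers": 6}
    - {"linear": [0.5,-0.01,0],"rot": [0,0,0],"fingers": 6}
    - {"linear": [0.5,-0.01,0],"rot": [0,0,0],"fingers": 6}
    - {"linear": [0.5,-0.01,0],"rot": [0,0,0],"fingers": 6}

```text
t: 9.18
tcp_pos: [0.4944, -0.0718, -0.0007]
tool_rot: [-3.142, -0.0, 1.521]
ft_force: [-0.5, -2.8, -0.4]
grip_width: 0.0599
```

Call:
move_arm:
  plan:
    - {"linear": [0.5,-0.01,0],"rot": [0,0,0],"fingers": 6}
    - {"linear": [0.4,-0.01,0],"rot": [0,0,0],"fingers": 6}
    - {"linear": [0.3,0,0],"rot": [0,0,0],"fingers": 6}
    - {"linear": [0.2,0,0],"rot": [0,0,0],"fingers": 6}
    - {"linear": [0.1,0,0],"rot": [0,0,0],"fingers": 6}

```text
t: 9.8
tcp_pos: [0.495, -0.0571, -0.0007]
tool_rot: [-3.142, 0.0, 1.521]
ft_force: [-0.4, -2.9, 0.7]
grip_width: 0.0601
```

Run:
```python
from h import *
grab('side','side6');crop('side6',190,170,320,310,4.2,'c9')
grab('top','top6');crop('top6',155,160,325,245,4.7,'c10')
o=monitor.get_obs();print(o['t'],o['tcp_pos'],o['tool_rot'],o['grip_width'],o['ft_force'],tolamp(o['tcp_pos'],o['tool_rot'][2]))
```

```text
9.9 [ 0.49496173 -0.05695977 -0.00069557] [-3.14153070e+00 -2.31824920e-04  1.52077776e+00] 0.06005187035836653 [ 0.0188487  -2.43606441  0.54335539] (array([-0.22889656, -0.00153061]), np.float64(-0.00041182766067260346))
```

View pics/c9.png

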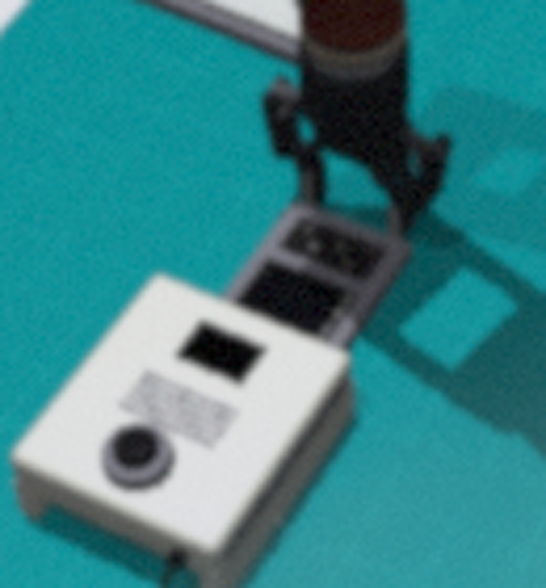

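View pics/c10.png

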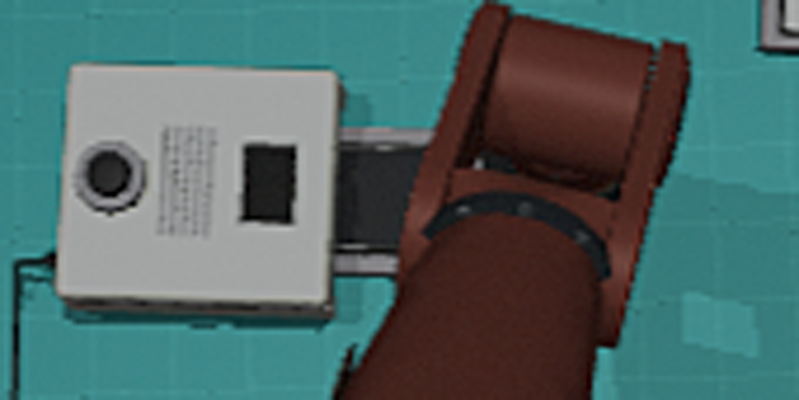

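The carrier is half in and straight, at a steady 3 N or so with no lamp contact. Continuing.

Call:
move_arm:
  plan:
    - {"linear": [0.1,0,0],"rot": [0,0,0],"fingers": 6}
    - {"linear": [0.2,0,0],"rot": [0,0,0],"fingers": 6}
    - {"linear": [0.3,-0.01,0],"rot": [0,0,0],"fingers": 6}
    - {"linear": [0.4,-0.01,0],"rot": [0,0,0],"fingers": 6}
    - {"linear": [0.5,-0.01,0],"rot": [0,0,0],"fingers": 6}

```text
t: 10.52
tcp_pos: [0.4955, -0.0418, -0.0007]
tool_rot: [3.142, -0.0, 1.521]
ft_force: [0.5, -3.2, 0.8]
grip_width: 0.0602
```

Call:
move_arm:
  plan:
    - {"linear": [0.5,-0.01,0],"rot": [0,0,0],"fingers": 6}
    - {"linear": [0.5,-0.01,0],"rot": [0,0,0],"fingers": 6}
    - {"linear": [0.5,-0.01,0],"rot": [0,0,0],"fingers": 6}
    - {"linear": [0.5,-0.01,0],"rot": [0,0,0],"fingers": 6}
    - {"linear": [0.5,-0.01,0],"rot": [0,0,0],"fingers": 6}

```text
t: 11.15
tcp_pos: [0.4962, -0.0168, -0.0007]
tool_rot: [-3.142, 0.0, 1.521]
ft_force: [-0.5, -3.1, -0.3]
grip_width: 0.0599
```

Call:
move_arm:
  plan:
    - {"linear": [0.5,-0.01,0],"rot": [0,0,0],"fingers": 6}
    - {"linear": [0.5,-0.01,0],"rot": [0,0,0],"fingers": 6}
    - {"linear": [0.5,-0.01,0],"rot": [0,0,0],"fingers": 6}
    - {"linear": [0.5,-0.01,0],"rot": [0,0,0],"fingers": 6}
    - {"linear": [0.5,-0.01,0],"rot": [0,0,0],"fingers": 6}

```text
t: 11.78
tcp_pos: [0.4969, 0.0082, -0.0007]
tool_rot: [-3.141, 0.0, 1.521]
ft_force: [-0.4, -3.4, 1.4]
grip_width: 0.0599
```

Call:
move_arm:
  plan:
    - {"linear": [0.5,0,0],"rot": [0,0,0],"fingers": 6}
    - {"linear": [0.5,0,0],"rot": [0,0,0],"fingers": 6}
    - {"linear": [0.4,0,0],"rot": [0,0,0],"fingers": 6}
    - {"linear": [0.3,0,0],"rot": [0,0,0],"fingers": 6}
    - {"linear": [0.1,0,0],"rot": [0,0,0],"fingers": 6}

```text
t: 12.4
tcp_pos: [0.4978, 0.026, -0.0007]
tool_rot: [-3.141, 0.0, 1.521]
ft_force: [0.0, -3.6, 1.3]
grip_width: 0.06
```

Run:
```python
from h import *
grab('side','side7');crop('side7',190,170,320,310,4.2,'c11')
o=monitor.get_obs();print(o['t'],o['tcp_pos'],o['tool_rot'],o['grip_width'],o['ft_force'],tolamp(o['tcp_pos'],o['tool_rot'][2]))
d=load('side7')
for q in [(-.130,-.0475),(-.130,.0475)]: # expected carrier rear corners for screen centred
    u,v=w2px(d,[*fromlamp(q),.014]); print((u-190)*4.2,(v-170)*4.2)
```

```text
12.45 [ 0.49782877  0.02606132 -0.00068404] [-3.14158922e+00 -1.45549806e-04  1.52087727e+00] 0.060133841613258104 [-0.54198402 -2.3836017   1.23006868] (array([-0.14583543, -0.0002774 ]), np.float64(-0.00031232103126122013))
231.54200035453894 278.9360398234673
352.51699013747475 328.00738056069866
```

View pics/c11.png

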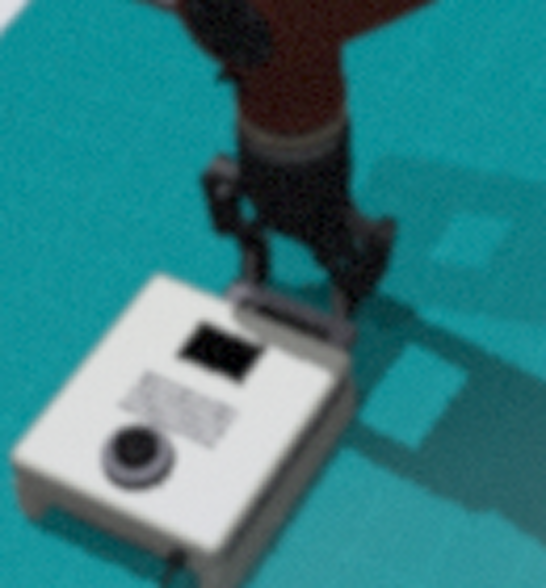

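Run:
```python
from h import *
crop('side7',185,225,285,315,8,'c12')
d=load('side7')
im=cv2.imread('pics/c12.png')
def dot(X,col):
    u,v=w2px(d,X); cv2.circle(im,(int((u-185+.5)*8),int((v-225+.5)*8)),3,col,-1)
for q in [(.085,-.075),(-.085,-.075),(-.085,.075),(.085,.075)]: dot([*fromlamp(q),.062],(0,0,255))
for q in [(-.138,-.0475),(-.138,.0475)]: dot([*fromlamp(q),.014],(0,255,0))
cv2.imwrite('pics/c12.png',im)
```

```text
(no output)
```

View pics/c12.png

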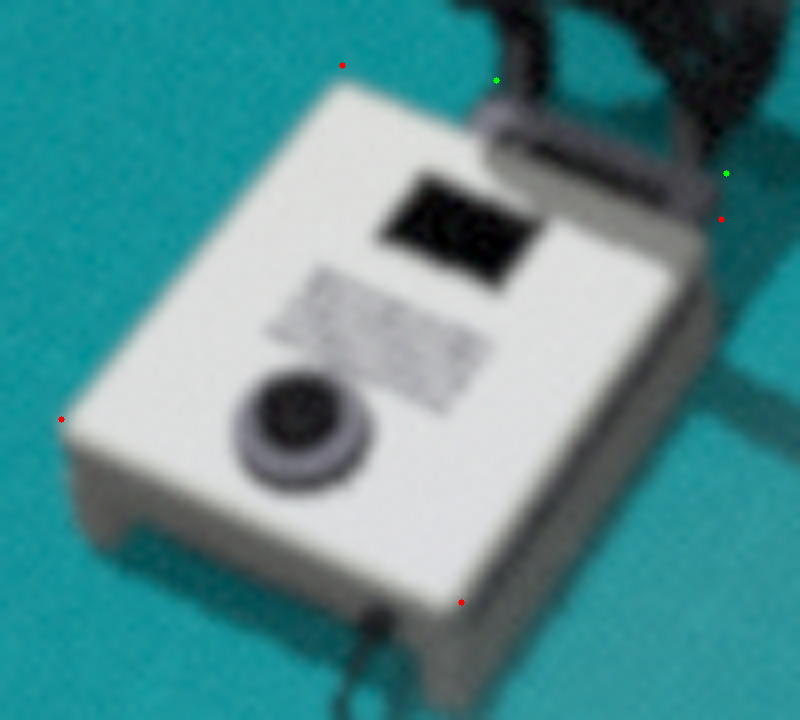

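Red dots (top-camera fit) sit about 15 crop px off the lamp corners here, and the green carrier-corner predictions are off by a similar amount, which points to a shared camera offset. I'll fit both in the side view.

Run:
```python
from h import *
d=load('side7'); g=lambda L:[(185+(u+.5)/8-.5,225+(v+.5)/8-.5) for u,v in L]
lp,r=fit(d,g([(62,428),(342,76),(712,238),(450,612)]),[(.085,-.075,.062),(-.085,-.075,.062),(-.085,.075,.062),(.085,.075,.062)],LP)
print(lp,r)
for q,z in [((482,100),.014),((722,195),.014)]:
    p=px2w(d,*g([q])[0],z); c,s=np.cos(lp[2]),np.sin(lp[2]); print(np.array([[c,s],[-s,c]])@(p[:2]-lp[:2]))
u=g([(298,408)])[0]; print('btn',[px2w(d,*u,z).round(4) for z in (.07,.075,.08)],px2w(d,*u), 'fit',lp[:2]+.052*np.array([c,s]),'topfit',fromlamp([.052,0]))
t=load('top7') if 0 else load('top6'); g2=lambda L:[(155+(u+.5)/4.7-.5,160+(v+.5)/4.7-.5) for u,v in L]
u=g2([(108,173)])[0]; print('btn top',[px2w(t,*u,z).round(4) for z in (.07,.075,.08)])
```

```text
[0.50393412 0.17665923 1.50878715] [-0.95 -0.03 -0.04 -0.18  0.8  -0.53  0.2   0.49]
[-0.1317172  -0.04978185]
[-0.13393766  0.04841789]
btn [array([0.513 , 0.2222, 0.07  ]), array([0.5107, 0.2251, 0.075 ]), array([0.5085, 0.2281, 0.08  ])] [0.5055699  0.23194711 0.08650991] fit [0.50715653 0.22855929] topfit [0.50736165 0.22366714]
btn top [array([0.5116, 0.2274, 0.07  ]), array([0.5106, 0.2265, 0.075 ]), array([0.5096, 0.2256, 0.08  ])]
```

Call:
move_arm:
  plan:
    - {"linear": [0.1,0,0],"rot": [0,0,0],"fingers": 6}
    - {"linear": [0.2,0,0],"rot": [0,0,0],"fingers": 6}
    - {"linear": [0.15,0,0],"rot": [0,0,0],"fingers": 6}
    - {"linear": [0.1,0,0],"rot": [0,0,0],"fingers": 6}
    - {"linear": [0,0,0],"rot": [0,0,0],"fingers": 6}

```text
t: 13.08
tcp_pos: [0.4981, 0.0315, -0.0007]
tool_rot: [-3.142, -0.0, 1.521]
ft_force: [-0.4, -2.8, 0.3]
grip_width: 0.06
```

Call:
move_arm:
  plan:
    - {"linear": [-0.2,0,0],"rot": [0,0,0],"fingers": 6}
    - {"linear": [-1.0,0,0],"rot": [0,0,0],"fingers": 6}
    - {"linear": [-3.0,0,0],"rot": [0,0,0],"fingers": 6}
    - {"linear": [-3.0,0,0],"rot": [0,0,0],"fingers": 6}
    - {"linear": [-1.0,0,0],"rot": [0,0,0],"fingers": 6}

```text
t: 13.7
tcp_pos: [0.4939, -0.0519, -0.0007]
tool_rot: [3.141, -0.0, 1.518]
ft_force: [0.1, -0.0, -0.3]
grip_width: 0.0599
```

Call:
move_arm:
  plan:
    - {"linear": [0,0,-2.0],"rot": [0,0,0],"fingers": 6}
    - {"linear": [0,0,-5.0],"rot": [0,0,0],"fingers": 6}
    - {"linear": [0,0,-5.0],"rot": [0,0,0],"fingers": 0}
    - {"linear": [0,0,-4.0],"rot": [0,0,0],"fingers": 0}
    - {"linear": [-4,0,0],"rot": [0,0,0],"fingers": 0}

```text
t: 14.32
tcp_pos: [0.4953, -0.0897, 0.1639]
tool_rot: [3.133, 0.001, 1.525]
ft_force: [0.5, -0.1, -1.2]
grip_width: 0.0051
```

Run:
```python
from h import *
grab('side','side8');crop('side8',185,225,285,315,8,'c13')
grab('top','top8');crop('top8',155,160,325,245,4.7,'c14')
o=monitor.get_obs();print(o['t'],o['tcp_pos'],o['tool_rot'],o['grip_width'],o['ft_force'],tolamp(o['tcp_pos'],o['tool_rot'][2]))
```

```text
14.425 [ 0.49288067 -0.09255769  0.16080581] [3.13850289e+00 1.56032352e-03 1.51873041e+00] 7.85263128492126e-05 [0.03764021 0.88856471 0.04115987] (array([-0.26455388, -0.00121728]), np.float64(-0.002459176709079136))
```

View pics/c13.png

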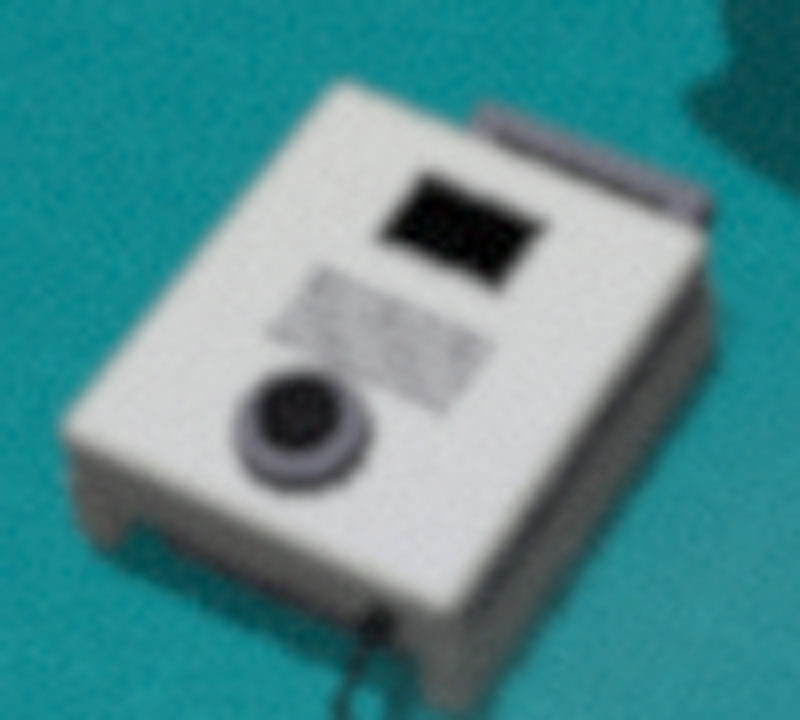

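View pics/c14.png

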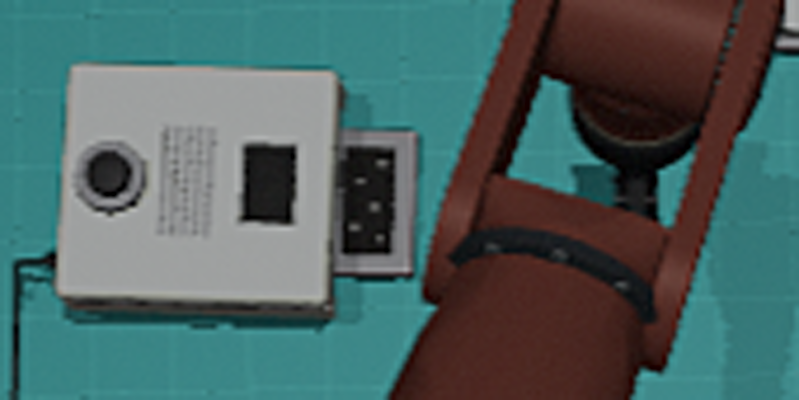

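The top crop now shows the rear corners at (417,132) and (413,275). The side crop shows the rear edge from (485,106) to (715,197).

Run:
```python
from h import *
d=load('top8'); g2=lambda L:[(155+(u+.5)/4.7-.5,160+(v+.5)/4.7-.5) for u,v in L]
cp,r=fit(d,g2([(417,132),(413,275)]),[(-.13,-.0475,.014),(-.13,.0475,.014)],[.5,.17,1.52]);print('top',tolamp(cp,cp[2]),r)
d=load('side8'); g=lambda L:[(185+(u+.5)/8-.5,225+(v+.5)/8-.5) for u,v in L]
import h; h.LP=np.array([.50393,.17666,1.50879])
cp,r=fit(d,g([(485,106),(715,197)]),[(-.13,-.0475,.014),(-.13,.0475,.014)],[.5,.17,1.52]);print('side',tolamp(cp,cp[2]),r)
p=[.4929,-.0926,.161]
rows(p,1.52,[.509,.226,.161],1.52,8)
```

```text
top (array([-0.00101741,  0.00092457]), np.float64(0.006274360314486804)) [ 0.   -0.3  -0.    0.29]
side (array([-0.00092623,  0.0023076 ]), np.float64(0.0205456498794665)) [-0.13 -0.09  0.13  0.08]
[3.99, -0.0, -0.0] -0.0
[3.99, -0.0, -0.0] -0.0
[3.99, -0.0, -0.0] -0.0
[3.99, -0.0, -0.0] -0.0
[3.99, -0.0, -0.0] -0.0
[3.99, -0.0, -0.0] -0.0
[3.99, -0.0, -0.0] -0.0
[3.99, -0.0, -0.0] -0.0
```

Both cameras put the screen within about 2 mm of the lamp's middle and square to it. Moving over the button.

Call:
move_arm:
  plan:
    - {"linear": [2,0,0],"rot": [0,0,0],"fingers": 0}
    - {"linear": [4,0,0],"rot": [0,0,0],"fingers": 0}
    - {"linear": [5,0,0],"rot": [0,0,0],"fingers": 0}
    - {"linear": [6,0,0],"rot": [0,0,0],"fingers": 0}
    - {"linear": [6,0,0],"rot": [0,0,0],"fingers": 0}

```text
t: 15.05
tcp_pos: [0.5025, 0.1416, 0.1586]
tool_rot: [-3.14, -0.001, 1.52]
ft_force: [1.0, -0.5, 0.1]
grip_width: -0.0001
```

Call:
move_arm:
  plan:
    - {"linear": [5,0,0],"rot": [0,0,0],"fingers": 0}
    - {"linear": [2.9,0,0],"rot": [0,0,0],"fingers": 0}
    - {"linear": [1,0,1],"rot": [0,0,0],"fingers": 0}
    - {"linear": [0,0,3],"rot": [0,0,0],"fingers": 0}
    - {"linear": [0,0,1],"rot": [0,0,0],"fingers": 0}

```text
t: 15.68
tcp_pos: [0.5053, 0.227, 0.106]
tool_rot: [-3.136, 0.002, 1.52]
ft_force: [0.2, 0.3, -0.1]
grip_width: 0.0001
```

Call:
move_arm:
  plan:
    - {"linear": [0,0,0.5],"rot": [0,0,0],"fingers": 0}
    - {"linear": [0,0,0],"rot": [0,0,0],"fingers": 0}

```text
t: 15.92
tcp_pos: [0.5081, 0.2276, 0.1044]
tool_rot: [-3.141, 0.0, 1.52]
ft_force: [-0.5, -0.2, 0.3]
grip_width: 0.0
```

Run:
```python
from h import *
grab('side','side9');crop('side9',185,205,285,295,8,'c15')
grab('top','top9')
o=monitor.get_obs();print(o['t'],o['tcp_pos'],o['tool_rot'],o['grip_width'],o['ft_force'],tolamp(o['tcp_pos'],o['tool_rot'][2]))
```

```text
16.025 [0.50873717 0.22800256 0.10522896] [ 3.14005325e+00 -6.14113906e-04  1.52017239e+00] -3.8732928152714145e-05 [-0.86018329 -0.39717869 -0.16851119] (array([ 0.0563983 , -0.00115884]), np.float64(-0.0010171966603456095))
```

View pics/c15.png

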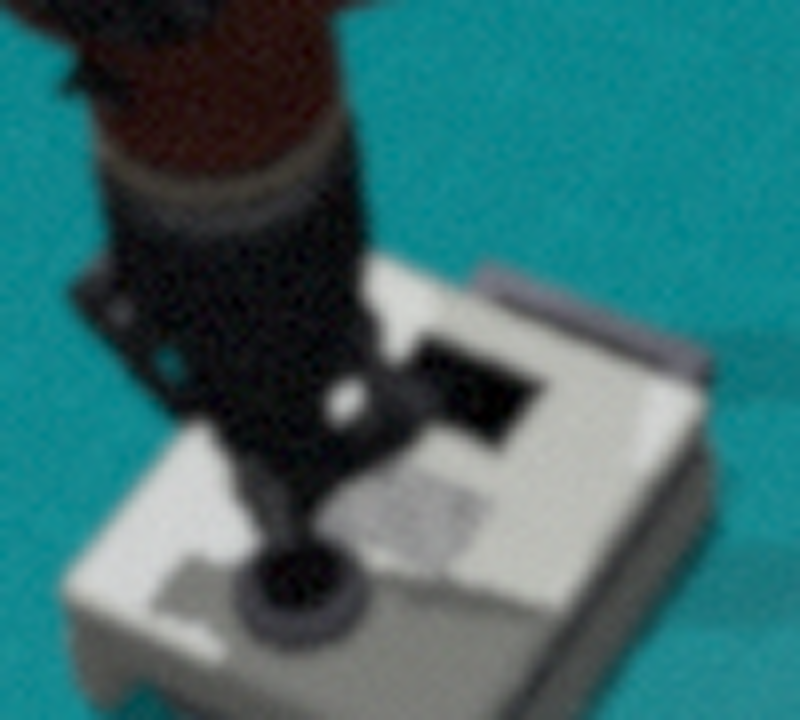

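Run:
```python
from h import *
d=load('side9')
for X in ([.5087,.2275,.105],[.5087,.2275,.0755],[.5107,.2255,.0755],[.5072,.2237,.0755],[.5072,.2286,.0755]):
    u,v=w2px(d,X);print(X,(u-185+.5)*8,(v-205+.5)*8)
crop('top9',130,150,290,260,5,'c16')
```

```text
[0.5087, 0.2275, 0.105] 291.1053265806245 519.4575299951193
[0.5087, 0.2275, 0.0755] 300.24937705594107 575.2702966828529
[0.5107, 0.2255, 0.0755] 297.9022536101902 568.4588499478205
[0.5072, 0.2237, 0.0755] 310.28126312735117 567.9911294919411
[0.5072, 0.2286, 0.0755] 302.63987164359423 579.4541365095956
```

View pics/c16.png

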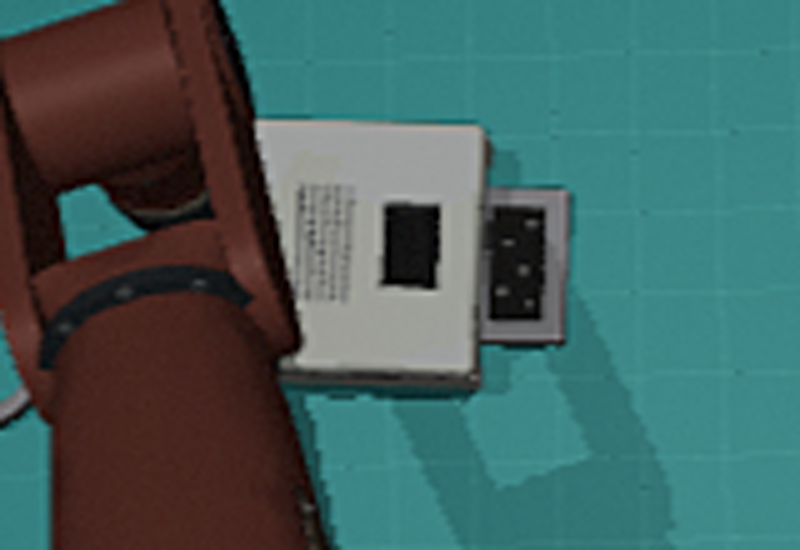

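The tip is over the button to within about 3 mm. Descending.

Call:
move_arm:
  plan:
    - {"linear": [-0.2,0,1.0],"rot": [0,0,0],"fingers": 0}
    - {"linear": [0,0,0.8],"rot": [0,0,0],"fingers": 0}
    - {"linear": [0,0,0.3],"rot": [0,0,0],"fingers": 0}
    - {"linear": [0,0,0.1],"rot": [0,0,0],"fingers": 0}
    - {"linear": [0,0,0.1],"rot": [0,0,0],"fingers": 0}

```text
t: 16.65
tcp_pos: [0.5077, 0.2261, 0.0814]
tool_rot: [-3.141, 0.0, 1.521]
ft_force: [-1.0, -1.0, 2.3]
grip_width: -0.0001
```

Call:
move_arm:
  plan:
    - {"linear": [0,0,0.2],"rot": [0,0,0],"fingers": 0}
    - {"linear": [0,0,0.2],"rot": [0,0,0],"fingers": 0}

```text
t: 16.9
tcp_pos: [0.508, 0.2262, 0.0779]
tool_rot: [3.142, -0.0, 1.521]
ft_force: [-4.9, -1.2, 14.2]
grip_width: 0.0002
```

Call:
move_arm:
  plan:
    - {"linear": [0,0,0.2],"rot": [0,0,0],"fingers": 0}
    - {"linear": [0,0,0.1],"rot": [0,0,0],"fingers": 0}

```text
t: 17.15
tcp_pos: [0.5081, 0.2262, 0.0777]
tool_rot: [-3.14, 0.001, 1.521]
ft_force: [-9.4, -3.6, 23.7]
grip_width: -0.0001
```

Run:
```python
from h import *
grab('side','side10');crop('side10',190,245,255,300,12,'c17')
o=monitor.get_obs();print(o['t'],o['tcp_pos'],o['ft_force'],o['ft_torque'])
d=load('side8');D=d['depth']
g=lambda u,v:(185+u/8,225+v/8)
for q in [(298,400),(298,415),(285,405),(310,410),(298,465),(350,440),(245,440),(298,478),(200,400),(400,450),(450,400),(300,300)]:
    print(q,px2w(d,*g(*q)).round(4))
```

```text
17.2 [0.50807805 0.22622624 0.07775266] [-8.47007961 -2.71670181 19.63424826] [-0.61965517  1.60077673  0.03306784]
(298, 400) [0.5058 0.2294 0.0856]
(298, 415) [0.5034 0.2339 0.0846]
(285, 405) [0.5074 0.2344 0.0882]
(310, 410) [0.5022 0.2289 0.0818]
(298, 465) [0.4989 0.244  0.0733]
(350, 440) [0.4878 0.2299 0.0752]
(245, 440) [0.5187 0.2429 0.0738]
(298, 478) [0.4979 0.2464 0.0699]
(200, 400) [0.5447 0.2293 0.0632]
(400, 450) [0.4776 0.2181 0.0606]
(450, 400) [0.4709 0.1963 0.0641]
(300, 300) [0.5348 0.1814 0.0645]
```

View pics/c17.png

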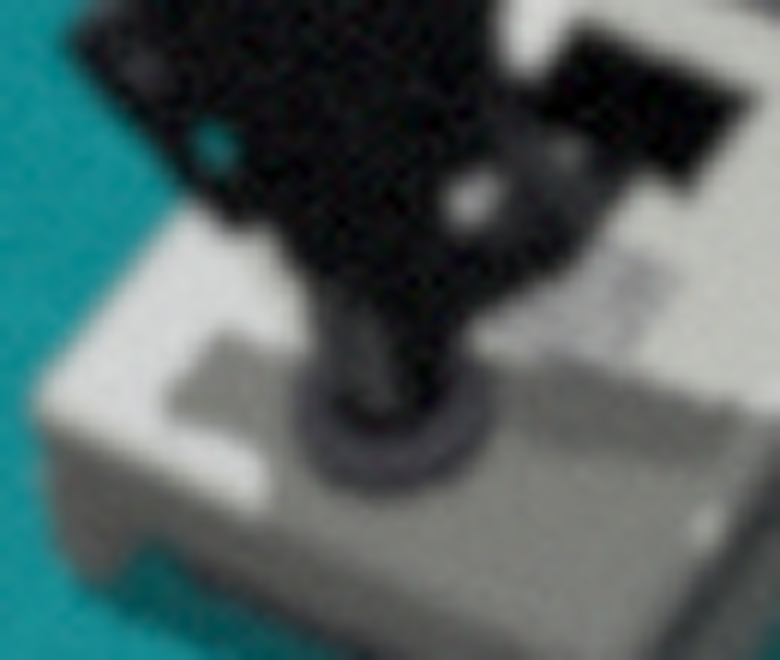

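The depth map puts the button top at about 84 mm and the collar at about 74 mm. The tip has stopped at 77.7 mm, so the button is fully down, bottomed at its 6 mm travel. Releasing.

Call:
move_arm:
  plan:
    - {"linear": [0,0,-0.3],"rot": [0,0,0],"fingers": 0}
    - {"linear": [0,0,-0.7],"rot": [0,0,0],"fingers": 0}
    - {"linear": [0,0,-2],"rot": [0,0,0],"fingers": 0}
    - {"linear": [0,0,-4],"rot": [0,0,0],"fingers": 0}
    - {"linear": [0,0,-3],"rot": [0,0,0],"fingers": 0}

```text
t: 17.82
tcp_pos: [0.5084, 0.2263, 0.1755]
tool_rot: [3.14, -0.001, 1.521]
ft_force: [0.9, 0.2, 0.5]
grip_width: -0.0
```

Call:
move_arm:
  plan:
    - {"linear": [-3,0,-1],"rot": [0,0,0],"fingers": 0}
    - {"linear": [-6,0,0],"rot": [0,0,0],"fingers": 0}
    - {"linear": [-6,0,0],"rot": [0,0,0],"fingers": 0}
    - {"linear": [-6,0,0],"rot": [0,0,0],"fingers": 0}
    - {"linear": [-6,0,0],"rot": [0,0,0],"fingers": 0}

```text
t: 18.45
tcp_pos: [0.4943, -0.0453, 0.1842]
tool_rot: [3.14, 0.0, 1.521]
ft_force: [0.0, 0.1, 0.1]
grip_width: 0.0002
```

Call:
move_arm:
  plan:
    - {"linear": [-6,0,0],"rot": [0,0,0],"fingers": 0}
    - {"linear": [-2,0,0],"rot": [0,0,0],"fingers": 0}
    - {"linear": [0,0,0],"rot": [0,0,0],"fingers": 0}
    - {"linear": [0,0,0],"rot": [0,0,0],"fingers": 0}

```text
t: 18.95
tcp_pos: [0.4903, -0.1226, 0.184]
tool_rot: [-3.141, -0.001, 1.521]
ft_force: [-0.6, 0.2, -0.1]
grip_width: -0.0002
```

Run:
```python
from h import *
grab('side','side11');crop('side11',185,225,285,315,8,'c18')
d=grab('top','top11')
o=monitor.get_obs();print(o['t'],o['tcp_pos'],o['ft_force'],abs(o['dq']).max())
s=load('side11');print([px2w(s,185+u/8,225+v/8).round(4) for u,v in[(298,400),(298,415),(285,405),(310,410)]])
a=cv2.absdiff(cv2.imread('pics/c13.png'),cv2.imread('pics/c18.png')).max(2);print(np.percentile(a,[50,90,99,100]))
```

```text
19.05 [ 0.49038231 -0.12218582  0.18407481] [0.01307121 0.11056958 0.15209762] 0.00494125818116619
[array([0.5046, 0.231 , 0.0883]), array([0.5039, 0.2332, 0.0834]), array([0.509 , 0.2323, 0.0846]), array([0.5004, 0.2313, 0.0858])]
[ 3.  8. 57. 66.]
```

View pics/c18.png

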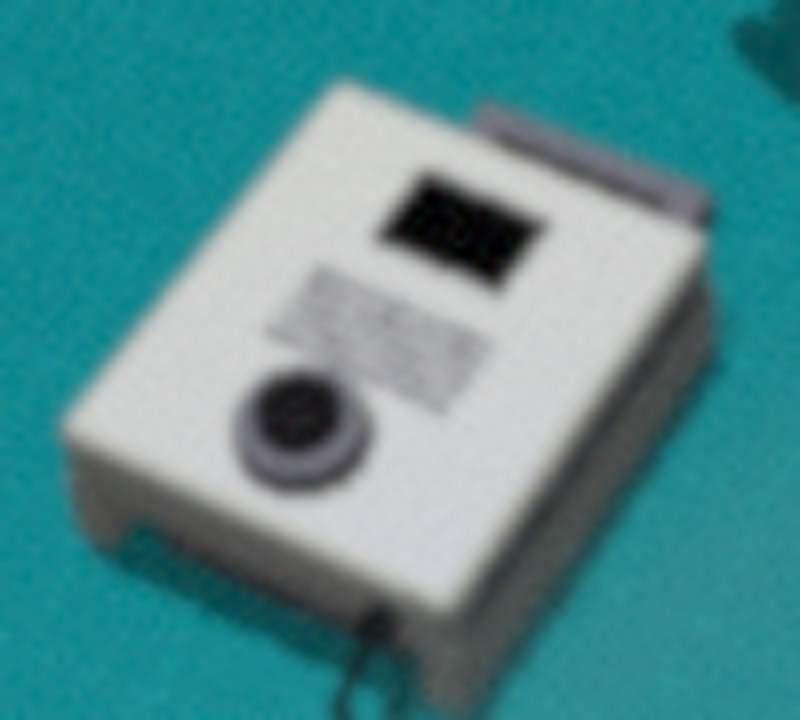

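View pics/top11.png

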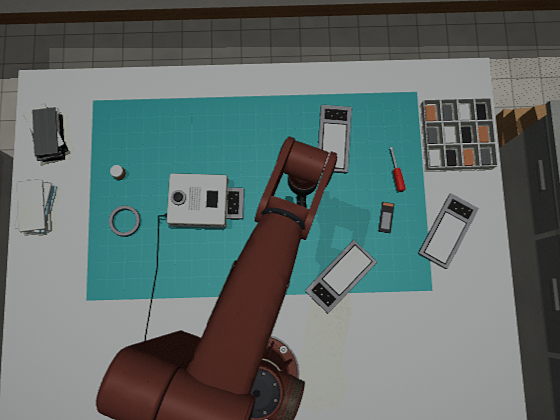

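The carrier is unchanged with its rear edge at (485,106)–(715,197). The button is back up at about 85 mm, the bystanders are where they were, and the arm is clear.

```bash
python3 -c "
from h import *
print(close_job())"
```

```text
the job is handed in; nothing more can be done
None
```

I pushed the carrier flat under the lamp, turning it about 0.08 rad square to the lamp before the mouth, then pressed and released the lamp's button. The job was handed in at about 19 s and no verdict was reported.

- **Position:** both cameras put the carrier within about 2.5 mm of the lamp's middle. The angle to the lamp read about 0.01 rad from the top camera and 0.02 rad from the side camera. I could not see the screen itself once it was under the lamp, so its place on the phone is inferred from the gentle push.
- **Push force:** it stayed at about 3 N throughout, with no sign of the carrier touching the lamp.
- **Button:** the fingertips stopped about 6 mm below the button's resting top, with about 20–24 N on the wrist. That includes up to 9 N sideways. By camera depth the button was back up afterwards.
- **Surroundings:** the tape, battery, driver and flux jar look unmoved in the last top view, and the arm is clear of everything.
- **Disagreement:** the two cameras placed the lamp about 5 mm apart in the world frame, but they agreed to within 2 mm on the carrier relative to the lamp.

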